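# Shim a spotting tile against its stop

### The job

Two white spotting tiles lie loosely in two blue holders; in just one holder the gap between tile and low rail is wide enough for the orange spacer. Pick up the spacer by its tab, slide it upright down into that gap, about midway along the tile, until its foot is at (or just above) the deck, and push sideways with it until the tile sits flush along its taller green stop. Finish still gripping the spacer and firmly pressing the tile on the stop, do not let go; leave the other tile and everything else on the bench alone.

Things in the scene. Friction and masses are not known exactly. Their poses are not given: they have to be found in the camera images.
- spacer_tab (a point): orange plastic spacer, 60 g, standing on the bench: a foot bar 70 long (x) x 14 thick (y) x 26 high, and centred on it a tab 32 (x) x 14 (y) that rises from 26 to 64 above the underside. This point is the middle of the tab, 45 above the underside; grip the tab across its 14 mm (along y), fingertips above the foot bar. z up.
- spacer_foot (a point): centre of the underside of the orange spacer (45 mm below spacer_tab), same axes
- spacer: the same orange spacer as a body, origin at the centre of its underside
- holder_a: dark blue tile holder fixed to the bench; origin at the centre of its underside. Deck 110 (x) x 124 (y), top at z = 12. Along x run, at its +y edge, the taller green stop (top z = 30, inner face y = +50) and opposite a low aluminium rail (8 thick, top z = 26, inner face y = -54). The 80 mm tile leaves 24 in all, so the spacer fits by the rail; a tile flush on the stop has its centre at y = +10.
- stop_a: the stop of holder_a: green bar 110 (x) x 12 (y) x 18 (z), fixed on the deck; origin at the centre of its underside; the tile bears on its -y face
- tile_a: white glazed ceramic spotting tile, 90 (x) x 80 (y) x 18 high, about 260 g, with 12 shallow round wells, lying loose on holder_a's deck and sliding on it; origin at the centre of its underside; its axes lie along the holder's. At the start it lies 3 to 6 mm off the stop, leaving 18 to 21 mm to the rail.
- holder_b: the other holder, the same but with its rail's inner face at y = -41: with its tile only 11 mm remain in all, too tight for the spacer. The two holders change places from time to time.
- tile_b: the tile in holder_b, same as tile_a; to be left alone. At the start it leaves 5 to 8 mm to its rail.
- reagent_bottle: bystander: white bottle with red cap, 60 across, 140 high; origin at the centre of its underside
- sample_jar: bystander: amber jar, 56 across, 60 high; origin at the centre of its underside
- tube_rack: bystander: blue rack of capped tubes, 110 x 50 x 67 high; origin at the centre of its underside
Mind the look-alikes: they are no part of the job. What is shaped like the holder_a but red is not meant.

How it is judged:
At the end, for the whole second after the job is handed in: Spacer gripped and upright (0.15 rad) between tile_a and rail, foot within 6 mm of the deck, within 30 mm of mid-tile; tile_a flat, within 2 mm of the stop, square to 0.025 rad, within 25 mm of mid-holder along it; spacer presses tile and tile presses stop with over 2 N, for the last second (z of spacer_foot in the frame of holder_a between 0.009 and 0.018 m and y of spacer_foot in the frame of holder_a between -0.047 and -0.032 m and x of spacer_foot in the frame of tile_a between -0.03 and 0.03 m and angle between spacer's own z axis and vertical below 0.15 rad and y of tile_a in the frame of holder_a between 0.008 and 0.0125 m and x of tile_a in the frame of holder_a between -0.025 and 0.025 m and angle between the x axis of tile_a and the x axis of holder_a, either way round below 0.025 rad and angle between tile_a's own z axis and vertical below 0.04 rad and contact force between tile_a and stop_a above 2 N and contact force between spacer and tile_a above 2 N and contact force between the fingers and spacer above 3 N and linear speed of tile_a below 0.01 m/s); the arm keeps its last pose, push and grip.
It fails at once if the other tile is shifted by more than 6 mm or the spacer is forced against it (over 3 N) (distance of tile_b from where it was at the start of the episode above 0.006 m or contact force between spacer and tile_b above 3 N).
It fails at once if a bystander is shoved more than 20 mm or tipped (distance of any of reagent_bottle, sample_jar, tube_rack from where it was at the start of the episode above 0.02 m or angle between any of reagent_bottle, sample_jar, tube_rack's own z axis and vertical above 0.3 rad).
It also fails if it takes over 32 s, if anything falls off the work surface, if the arm or the gripper's body presses on something with over 40 N, if the wrist force passes 120 N, or if a joint passes its speed limit or range.

### The arm

A 6-joint arm with a two-finger parallel gripper is mounted at the origin on the work surface. World frame = base frame: x ahead of the robot, y to its left, z up, the work surface at z = 0. Lengths are in m, angles in rad, forces in N, time in s.
With the tool pointing down it reaches from about 0.425 to 0.95 m from the base axis. Payload 3.5 kg.
Tool frame: the origin (TCP) lies on the centre line of the jaws, within the pads' length; the fingertips stand 14 mm ahead of it and the grasp point (between the pads) lies 5 mm behind it (ctrl.finger_overhang is the distance from the TCP to the fingertips, in m); z points along the fingers, y is the line along which they close (so a half turn about z gives the same grasp; the last joint's range is limited). The gripper opens to 85 mm and grips with 20 to 120 N. Pads are 22 mm wide; open, the fingers measure 114 mm over their backs; the gripper's body (76 mm by 85 mm) begins 54 mm behind the grasp point. The pads swing forward as they close: fully open they stand 13 mm farther back than shut.
Start: joints at [-1.493, 0.286, 1.577, -0, 1.279, -0.15], TCP at [0.152, -0.658, 0.245] pointing down, gripper open.
Joint ranges: [-2.77, 2.77], [-0.9, 2.22], [0.21, 2.48], [-1.53, 4.67], [0.24, 2.81], [-2.84, 2.84]. Speed limits (rad/s): [2.79, 2.79, 3.14, 3.14, 3.14, 3.14].

### API

Orientations are given as a unit quaternion [x, y, z, w].
In Python, from plant import ctrl gives the robot as it stands.
- The arm moves only by the tool send_rows, never from a script. Its argument "moves" is text: rows parted by semicolons, each of 7 numbers parted by spaces: the turn, a rotation vector about the tool's x, y, z in units of 360 degrees (1.0 is 360 degrees), then the shift along the tool's x, y, z in units of 20 cm (1.0 is 20 cm), then the gripper's target within -1 to 1 (fully open at 1, half-way at 0, shut at -1). A call has 1 to 12 rows; each row is the pose to reach, as a shift and turn from the pose commanded when the call began, along the tool's axes at that moment, turning the shorter way round; what a row does not reach only later rows make up. A row lasts 1/8 s, in which the tool goes at most 62.5 mm and 10.7 degrees, less where a joint would pass 70% of its speed; a pose out of reach is approached as far as the arm can. A call with a number of a shift or a turn outside -1 to 1 is refused whole. A call with a gripper value outside its range is refused whole. The fingers move at their own pace and stop on an object; "newtons" is the grip in N (left out, the last holds). Time passes only in rows, so rows that repeat a pose let the fingers close. It gives the time, the measured TCP pose, the force, the opening and the grip force at its end, in the units of the state.
- ctrl.get_state(): the state, without advancing time (a new reading comes with each control period).
- ctrl.read_camera(name): name is "scene" or "top" or "wrist"; returns a dict with "image" (480x640x3 uint8, red, green, blue), "fovy" (degrees; the focal length in pixels is half the picture's height over the tangent of half this angle, whatever the lens; pixels are square), "cx", "cy" (the principal point, pixels), "extrinsics" (4x4, takes a point from camera to world coordinates). Camera axes: x right, y up, looking along -z (the intrinsics and any distortion apply to the point x, -y, -z); pixel columns grow to the right and rows downward; lengths in m; the calibration is good to about 2 mm. A picture is of the moment at which its call begins. There is no depth.
- ctrl.sign_off(): hands the job in; it is judged then, once.
The state is a dict: "time": time; "qpos": joint angles; "dq": joint speeds; "joint_efforts": joint torques, N m; "eef_pos": TCP position; "tcp_rot": TCP orientation; "contact_force": force on the tool from outside, world axes, zero at the start; "wrist_torque": the same for the moment, N m; "opening": opening from 0.0 (shut) to 1.0 (fully open); "finger_force": force on a finger pad.
Only numpy, scipy, OpenCV 4.12 (cv2) and the standard library are available. Lean on these libraries where they do the work, as an engineer would, in place of code of your own. Each camera call takes 0.05 s, during which the arm holds its last target. There are 200 camera calls.

## Working session

There is one attempt and no reset: what is moved stays moved. The work goes in short steps, Python scripts to look and compute and a tool call to move; the robot and the scene stay as the last step left them, time stands still between calls to the robot, and variables do not carry over. Pictures are saved under pics/ and viewed, at most 10 in all, crops included, and the job is handed in when it is done.

Besides the shell and the picture viewer there is one more tool, called as name(argument=value, ...) on one line, values as JSON. send_rows: Moves the arm, as the interface text tells. Its arguments: {"type":"object","properties":{"moves":{"type":"string"},"newtons":{"type":"number"}},"required":["moves"]}

```bash
ls; mkdir -p pics; cat > h.py <<'E'
import numpy as np, cv2
from plant import ctrl
def cam(n):
    c=ctrl.read_camera(n); c['f']=240/np.tan(np.radians(c['fovy'])/2); return c
def save(img,name): cv2.imwrite('pics/'+name,cv2.cvtColor(img,cv2.COLOR_RGB2BGR))
def ray(c,u,v):
    d=np.array([(u-c['cx'])/c['f'],-(v-c['cy'])/c['f'],-1]); E=np.array(c['extrinsics'])
    return E[:3,3],E[:3,:3]@d
def onz(c,u,v,z):
    o,d=ray(c,u,v); return o+d*(z-o[2])/d[2]
E
python3 - <<'E'
from h import *
for n in('scene','top'):
    c=cam(n); save(c['image'],n+'0.png'); print({k:v for k,v in c.items() if k!='image'})
print(ctrl.get_state())
E
```

```text
pics
{'fovy': 46.76530546822268, 'cx': 317.9526690547859, 'cy': 233.282553315849, 'extrinsics': array([[ 0.6885511 , -0.48340922,  0.54056722,  1.21147858],
       [ 0.72499781,  0.47593006, -0.49786419, -0.55765359],
       [-0.01660005,  0.73471499,  0.67817279,  0.89951475],
       [ 0.        ,  0.        ,  0.        ,  1.        ]]), 'f': np.float64(555.0682962233931)}
{'fovy': 51.89730233572409, 'cx': 319.8880955849554, 'cy': 236.6109472424051, 'extrinsics': array([[-0.02428084,  0.99391413, -0.10744832,  0.38582607],
       [-0.99961544, -0.02557812, -0.01071174,  0.0291989 ],
       [-0.01339488,  0.10714691,  0.99415296,  1.32763023],
       [ 0.        ,  0.        ,  0.        ,  1.        ]]), 'f': np.float64(493.19425373457506)}
{'time': 0.1, 'qpos': array([-1.49299676e+00,  2.87128559e-01,  1.57804686e+00, -1.95309959e-05,
        1.27863618e+00, -1.50002724e-01]), 'dq': array([ 1.24636104e-03, -2.43208464e-03, -1.05692191e-03, -2.46459416e-05,
       -1.17958780e-03, -7.21819141e-04]), 'joint_efforts': array([ 1.12488196e-03, -4.07294798e+01, -2.93700045e+01, -8.01338933e-05,
        3.43899905e-03, -7.08077820e-06]), 'eef_pos': array([ 0.15241723, -0.65697195,  0.24404235]), 'tcp_rot': array([ 9.93519342e-01,  1.13657757e-01,  3.07026307e-05, -1.10908917e-03]), 'contact_force': array([-0.62135304, -0.64726429, -0.31838881]), 'wrist_torque': array([ 0.01097738, -0.04686734,  0.0140135 ]), 'finger_force': 0.0, 'opening': 0.9972046369774488}
```

View pics/scene0.png

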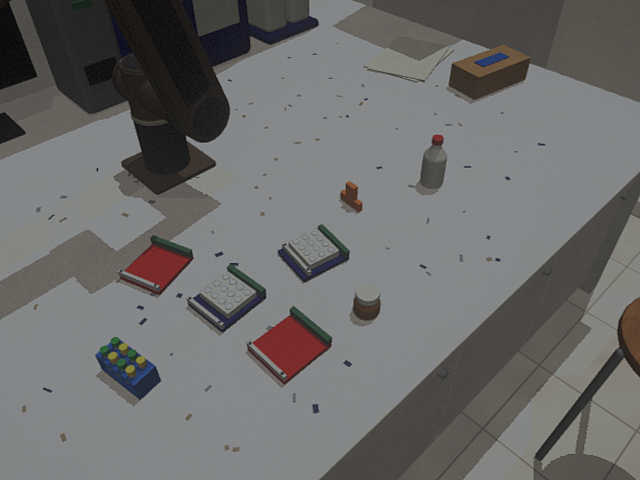

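View pics/top0.png

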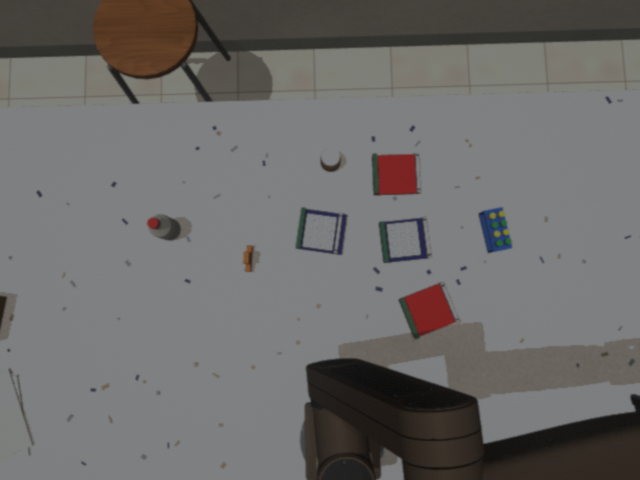

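The two pictures show what could be taken for the target. All pixels are in the top view.
- Blue holders: (321,231) has a narrow rail gap, (404,240) a wide one.
- Red decoys: (396,174) and (430,310).
- Spacer: (249,258). Nothing else looks like it.

The wide-gap blue holder at (404,240) looks like holder_a. I'll check it in one crop while measuring.

```bash
cat > m.py <<'E'
from h import *
c=cam('top'); im=c['image']; hsv=cv2.cvtColor(im,cv2.COLOR_RGB2HSV)
crop=cv2.resize(im[195:280,230:450],None,fx=3.6,fy=3.6,interpolation=cv2.INTER_CUBIC)
save(cv2.convertScaleAbs(crop,alpha=1.6),'crop.png')
def comps(mask,z,name,box,amin=15):
    m=np.zeros_like(mask); x0,y0,x1,y1=box; m[y0:y1,x0:x1]=mask[y0:y1,x0:x1]
    n,l,s,ce=cv2.connectedComponentsWithStats(m)
    for i in range(1,n):
        if s[i,4]<amin: continue
        pts=np.argwhere(l==i)[:,::-1]
        w=np.array([onz(c,u,v,z)[:2] for u,v in pts],np.float32)
        r=cv2.minAreaRect(w*1000); print(name,ce[i].round(1),s[i,4],'rect mm',np.round(r[0],1),np.round(r[1],1),round(r[2],1))
box=(230,190,450,290)
print(hsv[231,321],hsv[258,249],hsv[240,385],hsv[240,423],hsv[240,400])
comps(cv2.inRange(hsv,(3,100,50),(18,255,255)),.03,'orange',box)
comps(cv2.inRange(hsv,(40,60,20),(95,255,255)),.03,'green',box)
comps(cv2.inRange(hsv,(105,100,20),(135,255,255)),.012,'blue',box)
comps(cv2.inRange(hsv,(0,0,125),(179,50,255)),.03,'tile',(300,210,345,252),200)
comps(cv2.inRange(hsv,(0,0,125),(179,50,255)),.03,'tile',(381,220,428,262),200)
E
python3 m.py
```

```text
[105   8 128] [ 11 141  65] [75 89 69] [118 120  70] [100   6 129]
orange [247.7 257.9] 151 rect mm [473.  235.9] [18.5 66. ] 88.5
green [300.7 228. ] 155 rect mm [551.6  93.2] [ 10.5 105.4] 80.3
green [384.1 241.7] 193 rect mm [ 508.9 -126. ] [104.7  12.7] 4.9
blue [322.8 213. ] 55 rect mm [592.3  35.9] [82.1  5. ] 80.0
blue [341.6 234.5] 74 rect mm [532.6 -15. ] [  5.2 101.2] 80.6
blue [416.8 243.6] 199 rect mm [ 495.8 -210.2] [ 72.3 137.3] 54.1
tile [319.1 231.4] 825 rect mm [540.2  45.1] [72.2 82.6] 80.4
tile [403.3 238.9] 820 rect mm [ 514.4 -176.6] [82.8 71.5] 4.9
```

View pics/crop.png

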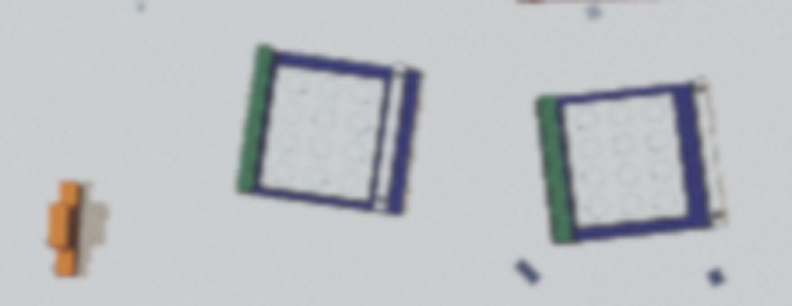

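The crop confirms it. The right holder has a wide blue strip between tile and rail, so it is holder_a. The left holder's tile is almost touching its inset rail. I'll go above holder_a's gap first for a close wrist view, also keeping clear of the base.

```bash
cat >> h.py <<'E'
from scipy.spatial.transform import Rotation as R
def tgt(x,y,z,yaw):
    s=ctrl.get_state(); r=R.from_quat(s['tcp_rot'])
    g=R.from_euler('z',yaw,degrees=True)*R.from_quat([1,0,0,0])
    t=(r.inv()*g).as_rotvec()/(2*np.pi); d=r.inv().apply(np.array([x,y,z])-s['eef_pos'])/.2
    print('turn',t.round(4),'shift',d.round(4),'t',s['time'])
E
python3 -c "
from h import *
tgt(.515,-.215,.245,4.9)"
```

```text
turn [-0.0003 -0.      0.0227] shift [ 2.2652 -1.7436 -0.    ] t 0.15
```

send_rows(moves="0 0 0.023 1 -0.77 0 1;0 0 0.023 1 -0.77 0 1;0 0 0.023 1 -0.77 0 1;0 0 0.023 1 -0.77 0 1;0 0 0.023 1 -0.77 0 1")

```text
time: 0.78
eef_pos: [0.3146, -0.4591, 0.245]
tcp_rot: [0.999, 0.044, 0.0, -0.001]
contact_force: [-0.3, -0.4, 0.0]
opening: 1.001
finger_force: 0.0
```

```bash
python3 -c "
from h import *
tgt(.515,-.215,.245,4.9)"
```

```text
turn [-0.0002 -0.      0.0005] shift [ 1.1057 -1.1275  0.0016] t 0.775
```

send_rows(moves="0 0 0 1 -1 0 1;0 0 0 1 -1 0 1;0 0 0 1 -1 0 1;0 0 0 1 -1 0 1;0 0 0 1 -1 0 1;0 0 0 1 -1 0 1")

```text
time: 1.52
eef_pos: [0.496, -0.2456, 0.245]
tcp_rot: [0.999, 0.043, -0.0, 0.0]
contact_force: [-0.6, -0.4, 0.9]
opening: 1.002
finger_force: 0.0
```

```bash
python3 -c "
from h import *
tgt(.473,.2,.225,-1.5)
c=cam('wrist'); save(c['image'],'w1.png'); print({k:v for k,v in c.items() if k!='image'})
E=np.array(c['extrinsics']); np.savez('w1.npz',im=c['image'],f=c['f'],cx=c['cx'],cy=c['cy'],extrinsics=E)"
```

```text
turn [0.     0.0001 0.0179] shift [ 0.0775 -2.2297  0.1002] t 1.525
{'fovy': 66.01472894433795, 'cx': 319.15682443987583, 'cy': 243.00009950634276, 'extrinsics': array([[ 8.58008487e-02,  9.45983671e-01,  3.12654936e-01,
         5.76241021e-01],
       [-9.96312300e-01,  8.14268038e-02,  2.70458361e-02,
        -2.38371104e-01],
       [ 1.26427247e-04, -3.13822514e-01,  9.49481655e-01,
         3.74134371e-01],
       [ 0.00000000e+00,  0.00000000e+00,  0.00000000e+00,
         1.00000000e+00]]), 'f': np.float64(369.4636168351837)}
```

View pics/w1.png

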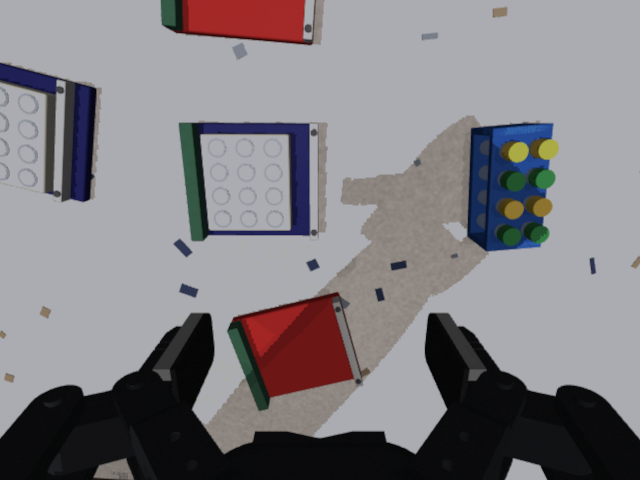

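Holder_a is in the middle of the wrist view. Its tile spans (200-291, 133-231), its rail is at column ~313, and the wide blue gap is between them. I'll measure these here, then carry on to the spacer.

```bash
cat > ma.py <<'E'
from h import *
d=dict(np.load('w1.npz')); im=d['im']; hsv=cv2.cvtColor(im,cv2.COLOR_RGB2HSV)
print('row185',[(x,*im[185,x]) for x in list(range(180,206,2))+list(range(286,330,2))])
m=cv2.inRange(hsv,(0,0,110),(179,50,255)); m2=np.zeros_like(m); m2[126:240,196:300]=m[126:240,196:300]
cnt=max(cv2.findContours(m2,cv2.RETR_EXTERNAL,cv2.CHAIN_APPROX_NONE)[0],key=cv2.contourArea).reshape(-1,2)
r=cv2.minAreaRect(np.array([onz(d,u,v,.030)[:2]*1000 for u,v in cnt],np.float32)); print('tile',r)
# edges by row: tile right edge, rail inner edge (blue->bright)
for v in range(140,230,15):
    row=im[v].astype(int); blue=(row[:,2]-row[:,0])>25
    b=np.where(blue[285:315])[0]+285
    g=np.where((row[170:215,1]-row[170:215,0])>15)[0]+170
    print(v,'gapL',onz(d,b[0]-.5,v,.030)[:2].round(4),'railface',onz(d,b[-1]+.5,v,.026)[:2].round(4),'green',b[0],b[-1],g[0],g[-1])
E
python3 ma.py
```

```text
row185 [(180, np.uint8(171), np.uint8(172), np.uint8(177)), (182, np.uint8(171), np.uint8(172), np.uint8(177)), (184, np.uint8(156), np.uint8(158), np.uint8(162)), (186, np.uint8(52), np.uint8(89), np.uint8(70)), (188, np.uint8(52), np.uint8(88), np.uint8(68)), (190, np.uint8(52), np.uint8(88), np.uint8(69)), (192, np.uint8(52), np.uint8(88), np.uint8(68)), (194, np.uint8(52), np.uint8(89), np.uint8(70)), (196, np.uint8(50), np.uint8(85), np.uint8(67)), (198, np.uint8(14), np.uint8(26), np.uint8(20)), (200, np.uint8(13), np.uint8(25), np.uint8(19)), (202, np.uint8(13), np.uint8(25), np.uint8(19)), (204, np.uint8(106), np.uint8(104), np.uint8(109)), (286, np.uint8(171), np.uint8(172), np.uint8(178)), (288, np.uint8(164), np.uint8(164), np.uint8(162)), (290, np.uint8(56), np.uint8(54), np.uint8(57)), (292, np.uint8(21), np.uint8(21), np.uint8(58)), (294, np.uint8(21), np.uint8(21), np.uint8(58)), (296, np.uint8(20), np.uint8(20), np.uint8(58)), (298, np.uint8(35), np.uint8(35), np.uint8(89)), (300, np.uint8(34), np.uint8(35), np.uint8(89)), (302, np.uint8(35), np.uint8(36), np.uint8(89
[... 528 characters left out ...]
8(143), np.uint8(135), np.uint8(130)), (326, np.uint8(172), np.uint8(172), np.uint8(178)), (328, np.uint8(171), np.uint8(172), np.uint8(177))]
tile ((514.85546875, -175.86634826660156), (89.33454895019531, 79.72136688232422), 4.919965744018555)
140 gapL [ 0.5578 -0.2142] railface [ 0.559  -0.2302] green 291 308 181 193
155 gapL [ 0.5447 -0.215 ] railface [ 0.5457 -0.2312] green 291 308 182 194
170 gapL [ 0.5312 -0.2158] railface [ 0.5321 -0.2323] green 291 308 184 196
185 gapL [ 0.5175 -0.2176] railface [ 0.5182 -0.2333] green 292 308 186 197
200 gapL [ 0.5033 -0.2185] railface [ 0.5038 -0.2344] green 292 308 187 199
215 gapL [ 0.4888 -0.2194] railface [ 0.4892 -0.2356] green 292 308 189 200
```

send_rows(moves="0 0 0.018 0.04 -1 0 1;0 0 0.018 0.04 -1 0 1;0 0 0.018 0.04 -1 0 1;0 0 0.018 0.04 -1 0 1")

```text
time: 2.08
eef_pos: [0.4858, -0.0454, 0.2452]
tcp_rot: [1.0, -0.014, -0.0, 0.0]
contact_force: [0.7, -0.4, -0.8]
opening: 1.001
finger_force: 0.0
```

Tile_a measures 89 x 80 mm at yaw 4.9°, and its gap is about 18 mm. Both fit the description. The gap centre at mid-tile is about (0.519, -0.225). On to the spacer.

send_rows(moves="0 0 0 -0.15 -1 0.1 0.4;0 0 0 -0.15 -1 0.1 0.4;0 0 0 -0.15 -1 0.1 0.4;0 0 0 -0.15 -1 0.1 0.4;0 0 0 -0.15 -1.0 0.1 0.4")

```text
time: 2.7
eef_pos: [0.463, 0.1534, 0.2252]
tcp_rot: [1.0, -0.015, -0.0, 0.001]
contact_force: [0.2, -0.3, -0.6]
opening: 0.701
finger_force: 0.0
```

```bash
cat > ms.py <<'E'
from h import *
c=cam('wrist'); im=c['image']; save(im,'w2.png'); s=ctrl.get_state(); print(s['eef_pos'].round(4),s['time'])
np.savez('w2.npz',im=im,f=c['f'],cx=c['cx'],cy=c['cy'],extrinsics=c['extrinsics'])
hsv=cv2.cvtColor(im,cv2.COLOR_RGB2HSV); m=cv2.inRange(hsv,(3,100,40),(20,255,255))
n,l,st,ce=cv2.connectedComponentsWithStats(m)
for i in range(1,n):
    if st[i,4]>100: print(st[i],ce[i].round(1), onz(c,*ce[i],.045).round(4))
E
python3 ms.py
```

```text
[0.4632 0.1528 0.2254] 2.75
[ 208  163   33   78 2007] [226.1 203.5] [0.4792 0.2323 0.045 ]
```

View pics/w2.png

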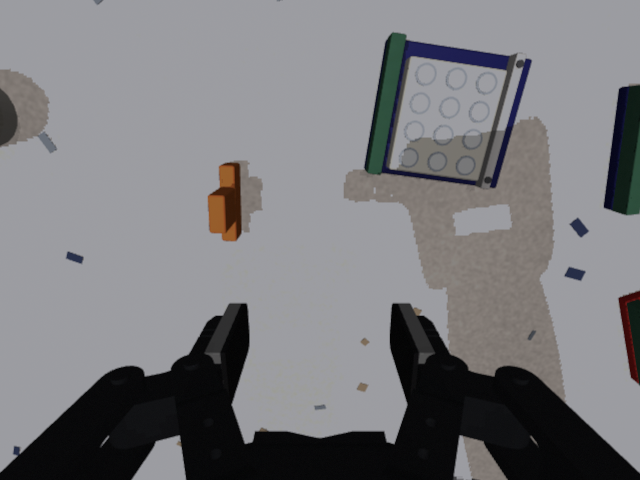

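The spacer sits left of centre. The bright tab top is around (217,213) and the foot bar runs from (229,164) to (232,240). I'll measure the top faces at their own heights.

```bash
cat > ms2.py <<'E'
from h import *
d=dict(np.load('w2.npz')); im=d['im']; hsv=cv2.cvtColor(im,cv2.COLOR_RGB2HSV)
for v in (170,180,205,215,225,237): print(v,[int(im[v,x,0]) for x in range(204,246,1)])
m=cv2.inRange(hsv,(3,100,40),(20,255,255))&((im[...,0]>im[...,0][160:245,205:245].max()*0) .astype(np.uint8)*255)
R0=im[...,0].copy(); R0[m==0]=0
t,_=cv2.threshold(R0[m>0].reshape(-1,1),0,255,cv2.THRESH_OTSU); print('otsu',t)
b=((R0>t)*255).astype(np.uint8); n,l,st,ce=cv2.connectedComponentsWithStats(b,connectivity=4)
for i in range(1,n):
    if st[i,4]<40: continue
    pts=np.argwhere(l==i)[:,::-1]
    for z in(.026,.064):
        r=cv2.minAreaRect(np.array([onz(d,u,v,z)[:2]*1000 for u,v in pts],np.float32)); print(st[i],z,np.round(r[0],1),np.round(r[1],1),round(r[2],1))
E
python3 ms2.py
```

```text
170 [156, 156, 156, 156, 156, 156, 155, 156, 156, 156, 156, 156, 156, 156, 150, 143, 150, 150, 151, 151, 151, 150, 151, 150, 151, 151, 151, 150, 151, 139, 99, 54, 55, 55, 54, 70, 107, 131, 132, 132, 130, 128]
180 [156, 156, 156, 156, 156, 156, 156, 156, 156, 155, 156, 156, 156, 156, 150, 143, 151, 146, 141, 151, 150, 150, 151, 151, 150, 150, 151, 151, 151, 142, 109, 56, 55, 54, 54, 61, 94, 126, 127, 127, 128, 127]
205 [156, 156, 156, 147, 137, 150, 151, 150, 151, 150, 150, 150, 151, 150, 150, 150, 150, 151, 151, 146, 123, 75, 54, 53, 53, 53, 54, 55, 54, 53, 53, 54, 54, 55, 54, 54, 74, 112, 128, 127, 128, 129]
215 [156, 156, 156, 156, 154, 151, 150, 150, 150, 150, 150, 151, 150, 150, 151, 150, 151, 151, 151, 149, 136, 97, 53, 54, 54, 55, 54, 54, 54, 53, 52, 55, 56, 54, 54, 54, 65, 100, 129, 129, 129, 128]
225 [155, 156, 156, 156, 142, 125, 150, 150, 150, 151, 150, 151, 150, 150, 150, 150, 150, 150, 150, 151, 144, 115, 62, 55, 55, 55, 54, 76, 123, 150, 148, 129, 81, 54, 53, 53, 53, 91, 133, 131, 131, 129]
237 [156, 156, 156, 156, 156, 156, 156, 156, 156, 156, 156, 156, 155, 156, 156, 156, 156, 153, 149, 150, 150, 150, 150, 150, 150, 151, 150, 150, 150, 150, 150, 140, 104, 59, 97, 141, 156, 156, 156, 156, 156, 156]
otsu 103.0
[219 165  16  23 322] 0.026 [499.8 234.1] [13.3 19.4] 87.9
[219 165  16  23 322] 0.064 [504.8 224.5] [11.7 17.1] 87.9
[208 195  29  46 794] 0.026 [462.  242.9] [24.1 42.4] 87.9
[208 195  29  46 794] 0.064 [471.4 232.3] [21.3 37.5] 87.9
```

```bash
python3 - <<'E'
from h import *
d=dict(np.load('w2.npz'))
im=d['im']
for v in (200,205,210,215,220): # tab top left/right edges
    row=im[v].astype(int); sat=row[:,0]-row[:,2]; o=np.where((sat>55)&(row[:,0]>100))[0]; o=o[(o>200)&(o<228)]
    print(v,o[0],o[-1],onz(d,(o[0]+o[-1])/2,v,.064)[:2].round(4), (onz(d,o[0]-.5,v,.064)-onz(d,o[-1]+.5,v,.064))[1].round(4))
print('bar ends',onz(d,229,164.3,.026).round(4),onz(d,232,239.5,.026).round(4))
c=im[:,216].astype(int); s=np.where((c[:,0]-c[:,2]>55)&(c[:,0]>100))[0]; s=s[(s>180)&(s<245)]; print('tab rows',s[0],s[-1],onz(d,216,s[0]-.5,.064).round(4),onz(d,216,s[-1]+.5,.064).round(4))
tgt(.4705,.2348,.130,-2.1)
E
```

```text
200 208 224 [0.4862 0.2351] 0.0135
205 208 224 [0.4822 0.2356] 0.0136
210 209 224 [0.4781 0.2357] 0.0128
215 209 224 [0.474  0.2361] 0.0129
220 209 225 [0.4698 0.2362] 0.0138
bar ends [0.5099 0.231  0.026 ] [0.4411 0.2355 0.026 ]
tab rows 195 232 [0.4906 0.2346 0.064 ] [0.4593 0.2383 0.064 ]
turn [ 0.0002 -0.      0.0009] shift [ 0.0236 -0.4112  0.4764] t 2.75
```

send_rows(moves="0 0 0.001 0.043 -0.416 0.3 0.2;0 0 0.001 0.043 -0.416 0.5 0.2;0 0 0.001 0.043 -0.416 0.7 0.2;0 0 0.001 0.043 -0.416 0.8 0.2;0 0 0.001 0.043 -0.416 0.895 0.2;0 0 0.001 0.043 -0.416 0.895 0.2")

```text
time: 3.5
eef_pos: [0.4735, 0.2357, 0.0452]
tcp_rot: [1.0, -0.019, -0.001, 0.0]
contact_force: [-0.4, 0.5, 0.5]
opening: 0.601
finger_force: 0.0
```

```bash
python3 -c "
from h import *
tgt(.475,.2355,.046,-2.1)
c=cam('wrist'); save(c['image'],'w3.png')"
```

```text
turn [ 0.0002  0.0004 -0.0003] shift [ 0.0075  0.0006 -0.0041] t 3.5
```

View pics/w3.png

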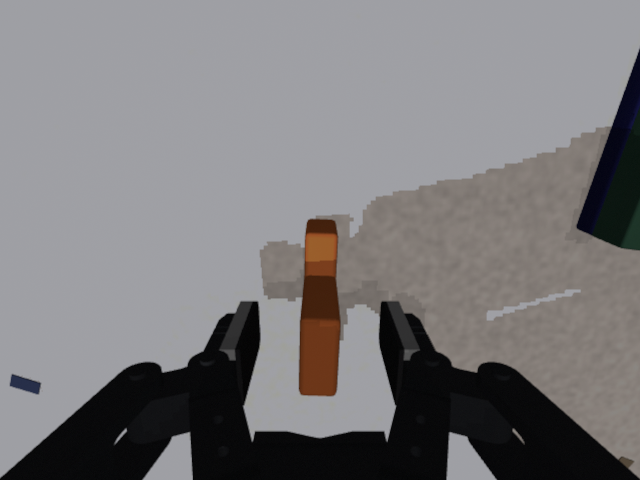

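The tab is centred between the pads at columns 300–338, with the fingers straddling it. Closing now.

send_rows(moves="0 0 0 0 0 0 -1;0 0 0 0 0 0 -1;0 0 0 0 0 0 -1;0 0 0 0 0 0 -1;0 0 0 0 0 0 -1;0 0 0 0 0 0 -1", newtons=70)

```text
time: 4.3
eef_pos: [0.4746, 0.2377, 0.0477]
tcp_rot: [1.0, -0.018, 0.001, -0.0]
contact_force: [-1.1, -0.5, 5.6]
opening: 0.148
finger_force: 68.7
```

```bash
python3 -c "
from h import *
tgt(.500,.05,.125,4.9)"
```

```text
turn [-0.0001 -0.0004 -0.0193] shift [ 0.1615  0.9329 -0.3868] t 4.3
```

send_rows(moves="0 0 0 0 0 -0.2 -1;0 0 -0.019 0.16 0.2 -0.38 -1;0 0 -0.019 0.16 0.5 -0.38 -1;0 0 -0.019 0.16 0.8 -0.38 -1;0 0 -0.019 0.16 0.98 -0.38 -1;0 0 -0.019 0.16 0.98 -0.38 -1")

```text
time: 5.05
eef_pos: [0.498, 0.0384, 0.1219]
tcp_rot: [0.999, 0.04, -0.0, -0.0]
contact_force: [-0.2, 0.9, -0.6]
opening: 0.149
finger_force: 68.4
```

```bash
python3 -c "
from h import *
tgt(.519,-.225,.115,4.92)"
```

```text
turn [-0.      0.0001 -0.001 ] shift [2.0000e-04 1.3212e+00 3.4500e-02] t 5.05
```

send_rows(moves="0 0 -0.001 0 0.3 0.01 -1;0 0 -0.001 0 0.6 0.01 -1;0 0 -0.001 0 0.9 0.02 -1;0 0 -0.001 0 1 0.03 -1;0 0 -0.001 0 1 0.03 -1")

```text
time: 5.68
eef_pos: [0.515, -0.1588, 0.1157]
tcp_rot: [0.999, 0.044, -0.001, -0.001]
contact_force: [0.2, 0.2, 0.0]
opening: 0.155
finger_force: 68.5
```

```bash
python3 -c "
from h import *
tgt(.519,-.225,.115,4.92)"
```

```text
turn [-0.0002  0.0002  0.0004] shift [-0.0094  0.3316  0.0031] t 5.675
```

send_rows(moves="0 0 0 -0.009 0.2 0 -1;0 0 0 -0.009 0.332 0 -1;0 0 0 -0.009 0.332 0.11 -1;0 0 0 -0.009 0.332 0.11 -1;0 0 0 -0.009 0.332 0.11 -1")

```text
time: 6.3
eef_pos: [0.5195, -0.2236, 0.0945]
tcp_rot: [0.999, 0.046, -0.0, -0.0]
contact_force: [0.2, 0.5, 0.8]
opening: 0.153
finger_force: 68.6
```

```bash
python3 -c "
from h import *
tgt(.519,-.225,.060,4.92)
c=cam('wrist'); save(c['image'],'w4.png'); np.savez('w4.npz',im=c['image'],f=c['f'],cx=c['cx'],cy=c['cy'],extrinsics=c['extrinsics'])"
```

```text
turn [-0.0001  0.      0.0009] shift [-0.003   0.0067  0.1723] t 6.3
```

View pics/w4.png

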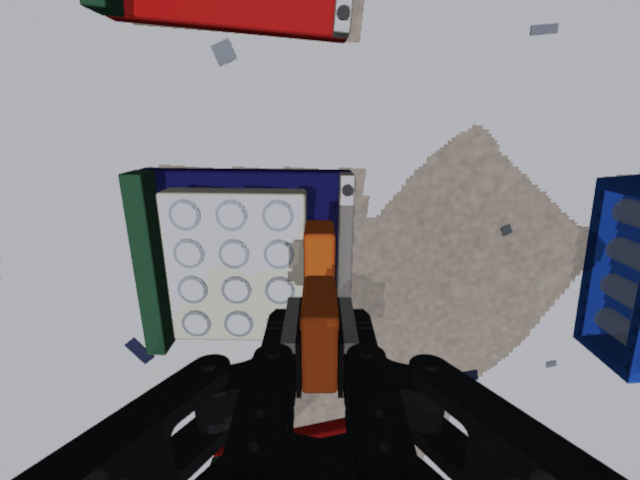

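The spacer is upright in the jaws over the gap. Its far bar end is at columns ~305–335, the tile edge at ~306 and the rail at ~340. I'll check its lateral position in holder coordinates.

```bash
python3 - <<'E'
from h import *
d=dict(np.load('w4.npz')); im=d['im']; a=np.radians(4.92); ca,sa=np.cos(a),np.sin(a)
H=lambda p:(np.round(1000*(p[0]*ca+p[1]*sa),1),np.round(1000*(-p[0]*sa+p[1]*ca),1))
for v in (205,215): print(v,[(x,*im[v,x].tolist()) for x in range(300,312)],[(x,*im[v,x].tolist()) for x in range(334,358,2)])
for v in (240,250,260):
    r=im[v].astype(int); o=np.where(r[:,0]-r[:,2]>60)[0]; o=o[(o>295)&(o<345)]
    print(v,o[0],o[-1],H(onz(d,o[0]-.5,v,.0728)),H(onz(d,o[-1]+.5,v,.0728)))
print('tile edge',H(onz(d,305.5,205,.03)),'rail',H(onz(d,339,205,.026)))
print('bar far end',H(onz(d,320,234,.0728)),'tcp',H(ctrl.get_state()['eef_pos']))
E
```

```text
205 [(300, 178, 180, 185), (301, 179, 180, 185), (302, 179, 179, 180), (303, 172, 171, 162), (304, 149, 145, 137), (305, 106, 103, 97), (306, 55, 54, 59), (307, 29, 29, 60), (308, 23, 24, 62), (309, 23, 24, 62), (310, 22, 23, 61), (311, 22, 24, 61)] [(334, 19, 20, 54), (336, 19, 19, 54), (338, 45, 44, 58), (340, 121, 120, 120), (342, 156, 156, 158), (344, 156, 156, 159), (346, 157, 156, 159), (348, 157, 156, 160), (350, 157, 156, 159), (352, 153, 152, 154), (354, 127, 121, 118), (356, 147, 139, 133)]
215 [(300, 179, 180, 185), (301, 179, 180, 185), (302, 178, 179, 180), (303, 173, 172, 163), (304, 151, 147, 139), (305, 111, 108, 102), (306, 56, 55, 59), (307, 28, 29, 60), (308, 23, 23, 60), (309, 23, 24, 61), (310, 23, 24, 61), (311, 23, 24, 61)] [(334, 23, 24, 61), (336, 22, 23, 59), (338, 43, 43, 53), (340, 115, 113, 112), (342, 128, 126, 125), (344, 129, 126, 126), (346, 131, 127, 127), (348, 131, 128, 128), (350, 131, 129, 128), (352, 128, 125, 125), (354, 124, 118, 113), (356, 143, 136, 130)]
240 304 334 (np.float64(530.5), np.float64(-260.1)) (np.float64(530.5), np.float64(-273.4))
250 304 334 (np.float64(525.9), np.float64(-260.1)) (np.float64(526.0), np.float64(-273.5))
260 304 334 (np.float64(521.3), np.float64(-260.1)) (np.float64(521.4), np.float64(-273.6))
tile edge (np.float64(536.3), np.float64(-259.5)) rail (np.float64(535.5), np.float64(-277.6))
bar far end (np.float64(533.2), np.float64(-267.2)) tcp (np.float64(498.6), np.float64(-267.9))
```

send_rows(moves="0 0 0.001 -0.002 0.008 0 -1;0 0 0.001 -0.002 0.008 0.03 -1;0 0 0.001 -0.002 0.008 0.06 -1;0 0 0.001 -0.002 0.008 0.08 -1;0 0 0.001 -0.002 0.008 0.1 -1;0 0 0.001 -0.002 0.008 0.11 -1")

```text
time: 7.1
eef_pos: [0.5189, -0.2269, 0.0719]
tcp_rot: [0.999, 0.042, -0.0, -0.0]
contact_force: [-0.0, 0.7, -0.6]
opening: 0.152
finger_force: 68.6
```

send_rows(moves="0 0 0 0 -0.003 0.015 -1;0 0 0 0 -0.003 0.03 -1;0 0 0 0 -0.003 0.045 -1;0 0 0 0 -0.003 0.05 -1;0 0 0 0 -0.003 0.05 -1")

```text
time: 7.72
eef_pos: [0.5189, -0.2264, 0.0622]
tcp_rot: [0.999, 0.042, -0.0, -0.0]
contact_force: [-1.1, 0.5, -0.4]
opening: 0.149
finger_force: 68.6
```

```bash
python3 -c "
from h import *
tgt(.519,-.225,.060,4.92)
c=cam('wrist'); save(c['image'],'w5.png')"
```

```text
turn [-0.      0.     -0.0004] shift [ 0.0009 -0.0069  0.0112] t 7.725
```

View pics/w5.png

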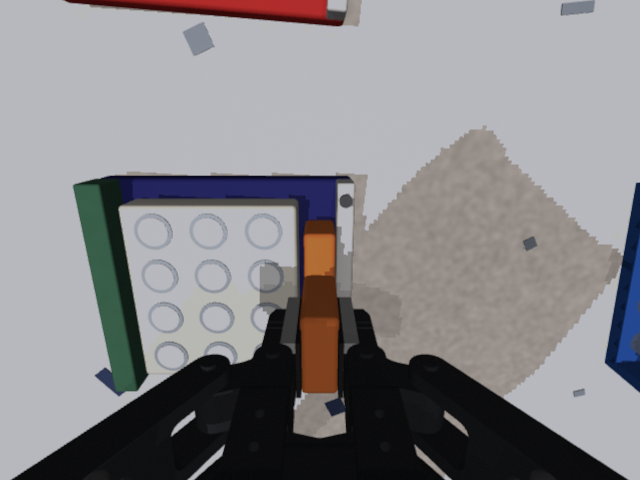

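The spacer bar sits between the tile edge (col 298) and the rail (col 337), with clearance on both sides and no contact force. Lower it slightly, then push toward the stop (tool -y).

send_rows(moves="0 0 0 0 0 0.006 -1;0 0 0 0 0 0.006 -1;0 0 0 0 -0.008 0.006 -1;0 0 0 0 -0.014 0.006 -1;0 0 0 0 -0.02 0.006 -1;0 0 0 0 -0.026 0.006 -1;0 0 0 0 -0.032 0.006 -1;0 0 0 0 -0.032 0.006 -1")

```text
time: 8.78
eef_pos: [0.5185, -0.22, 0.0612]
tcp_rot: [0.999, 0.042, 0.0, 0.0]
contact_force: [0.2, -1.8, -0.5]
opening: 0.154
finger_force: 68.6
```

send_rows(moves="0 0 0 0 -0.005 0 -1;0 0 0 0 -0.01 0 -1;0 0 0 0 -0.015 0 -1;0 0 0 0 -0.02 0 -1;0 0 0 0 -0.02 0 -1;0 0 0 0 -0.02 0 -1")

```text
time: 9.52
eef_pos: [0.5181, -0.217, 0.0613]
tcp_rot: [0.999, 0.042, 0.0, 0.001]
contact_force: [-0.9, -4.6, -1.3]
opening: 0.151
finger_force: 68.5
```

send_rows(moves="0 0 0 0 -0.005 0 -1;0 0 0 0 -0.01 0 -1;0 0 0 0 -0.015 0 -1;0 0 0 0 -0.02 0 -1;0 0 0 0 -0.025 0 -1;0 0 0 0 -0.025 0 -1;0 0 0 0 -0.025 0 -1")

```text
time: 10.4
eef_pos: [0.5183, -0.2164, 0.0626]
tcp_rot: [0.999, 0.043, 0.001, 0.006]
contact_force: [-2.4, -15.6, -1.7]
opening: 0.149
finger_force: 68.6
```

```bash
python3 - <<'E'
from h import *
c=cam('wrist'); im=c['image']; save(im,'w6.png'); s=ctrl.get_state(); print(s['eef_pos'].round(4),s['contact_force'].round(1),s['wrist_torque'].round(2))
tgt(.519,-.225,.06,4.92)
E
```

```text
[ 0.5183 -0.2164  0.0626] [ -2.3 -16.7  -1.5] [-2.99  0.59 -0.17]
turn [ 0.0019 -0.0002 -0.    ] shift [-0.0002  0.0429  0.0135] t 10.45
```

View pics/w6.png

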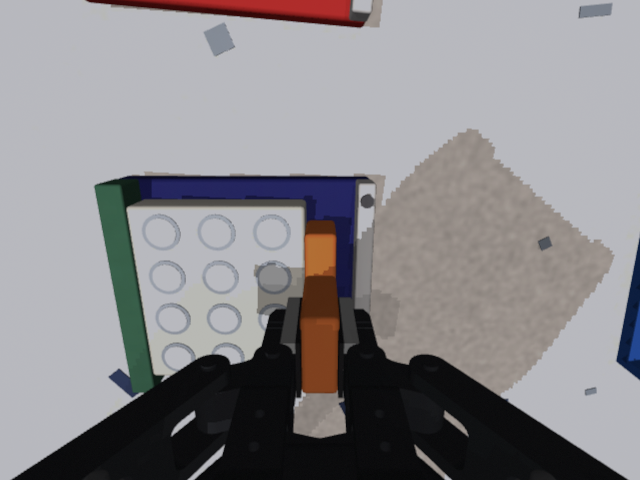

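The tile's left edge lies on the green stop along its whole length, at about 16 N of push. The tool rose 1.3 mm while pressing, so I'll lower it by that much, settle and check squareness.

send_rows(moves="0 0 0 0 0 0.004 -1;0 0 0 0 0 0.008 -1;0 0 0 0 0 0.008 -1;0 0 0 0 0 0.008 -1;0 0 0 0 0 0.008 -1;0 0 0 0 0 0.008 -1")

```text
time: 11.2
eef_pos: [0.5183, -0.2165, 0.0613]
tcp_rot: [0.999, 0.043, 0.001, 0.006]
contact_force: [-4.5, -15.5, -0.1]
opening: 0.153
finger_force: 69.1
```

```bash
python3 - <<'E'
from h import *
d=cam('wrist'); im=d['image']; a=np.radians(4.92); ca,sa=np.cos(a),np.sin(a)
H=lambda p:np.round([1000*(p[0]*ca+p[1]*sa),1000*(-p[0]*sa+p[1]*ca)],1)
s=ctrl.get_state(); print(s['eef_pos'].round(4),s['contact_force'].round(1),s['time'])
for v in range(215,345,20):
    r=im[v].astype(int); t=np.where(r.min(axis=1)>110)[0]; t=t[t>125][0]
    g=np.where(r[:,1]-r[:,0]>18)[0]; g=g[(g>90)&(g<160)]
    print(v,'stop top edge',g[-1],H(onz(d,g[-1]+.5,v,.03)),'tile',t,H(onz(d,t-.5,v,.03)))
for v in (212,216): 
    r=im[v].astype(int); t=np.where(r.min(axis=1)>110)[0]; t=t[(t>200)&(t<320)][-1]; print('tile right',H(onz(d,t+.5,v,.03)))
for v in (240,255): 
    r=im[v].astype(int); o=np.where(r[:,0]-r[:,2]>60)[0]; o=o[(o>295)&(o<345)]; print('bar',H(onz(d,o[0]-.5,v,.039)),H(onz(d,o[-1]+.5,v,.039)))
E
```

```text
[ 0.5183 -0.2164  0.0613] [ -4.8 -15.2  -0.1] 11.25
215 stop top edge 124 [ 538.9 -173.9] tile 126 [ 538.9 -174.3]
235 stop top edge 127 [ 529.6 -173.7] tile 129 [ 529.6 -174.1]
255 stop top edge 130 [ 520.  -173.5] tile 133 [ 520.  -174.4]
275 stop top edge 134 [ 510.  -173.8] tile 136 [ 510.  -174.2]
295 stop top edge 137 [ 499.7 -173.6] tile 139 [ 499.7 -174.1]
315 stop top edge 140 [ 489.  -173.4] tile 143 [ 489.  -174.4]
335 stop top edge 144 [ 477.9 -173.7] tile 146 [ 477.8 -174.2]
tile right [ 539.9 -253.2]
tile right [ 538.1 -253.2]
bar [ 529.7 -253.3] [ 529.7 -267.1]
bar [ 522.9 -253.7] [ 522.8 -267.2]
```

The tile is flush and square: about 0.5 mm off the stop edge along its whole length, with the spacer bar against its other face and 15 N of push. Handing in.

```bash
python3 -c "
from plant import ctrl
print(ctrl.sign_off())"
```

```text
the job is handed in; nothing more can be done
None
```

I handed the job in with the spacer still gripped in holder_a's gap, its foot about 1–2 mm above the deck, pressing tile_a flush and square on its stop with about 15 N; the sign-off returned no verdict.

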